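# Release the drawer's lock-out lever and shut the drawer

### The arm

A 6-joint arm with a two-finger parallel gripper is mounted at the origin on the work surface. World frame = base frame: x ahead of the robot, y to its left, z up, the work surface at z = 0. Lengths are in m, angles in rad, forces in N, time in s.
With the tool pointing down it reaches from about 0.3 to 0.775 m from the base axis. Payload 14.6 kg.
Tool frame: the origin (TCP) lies midway between the tips of the shut fingers; the grasp point (between the pads) lies env.grip_depth behind it (env.grip_depth is the distance from the TCP to the grasp point, in m); z points along the fingers, y is the direction in which the jaws open and shut (so a half turn about z gives the same grasp; the last joint's range is limited). The gripper opens to 94 mm and grips with 3 to 60 N. Pads are 16 mm wide; open, the fingers measure 119 mm over their backs; the gripper's body (75 mm by 177 mm) begins 78 mm behind the grasp point.
Start: joints at [-1.32, 0.3, 1.521, -0, 1.321, -0.067], TCP at [0.172, -0.522, 0.205] pointing down, gripper open.
Joint ranges: [-3.03, 3.03], [-0.79, 2.21], [0.23, 2.52], [-1.04, 4.18], [0, 3.07], [-2.55, 2.55]. Speed limits (rad/s): [2.22, 2.22, 2.57, 3.14, 3.14, 3.14].

### API

Orientations are given as a unit quaternion [w, x, y, z].
In Python, from bench import env, snapshot, camera_model gives the robot as it stands. The module is installed in compiled form; this text tells all that it offers.
- The arm moves only by the tool carry_out, never from a script. Its argument "rows" is one flat list of numbers, 7 for each row, row after row: the shift along the tool's x, y, z in m, then the turn, a rotation vector about the tool's x, y, z in rad, then the finger opening in m, from 0 to 0.094. In form: [dx, dy, dz, wx, wy, wz, jaw, dx, dy, dz, wx, wy, wz, jaw, ...]. A call has 1 to 20 rows; each row shifts and turns the commanded pose from where the row before left it, along the tool's axes as they then stand; what a row does not reach is not made up. A row lasts 1/12 s, in which the tool goes at most 41.7 mm and 7.16 degrees, less where a joint would pass 70% of its speed; a pose out of reach is approached as far as the arm can. A call with a gripper value outside its range is refused whole. The fingers move at their own pace and stop on an object; the grip force is fixed at half the most. Time passes only in rows, so rows that do not move let the fingers close. It gives the time, the measured TCP pose, the force and the opening at its end, in the units of the state.
- env.sense(): the state, without advancing time (a new reading comes with each control period).
- snapshot(name): name is "scene" or "top" or "wrist"; returns (picture, depth): 480x640x3 uint8, blue, green, red; 480x640 float32, m along the optical axis (not along the pixel's ray), 0 where there is no reading.
- camera_model(name): a dict with "mtx" (3x3 intrinsics, pixels), "cam_to_world" (4x4, takes a point from camera to world coordinates); the wrist camera has in their place "mount" (4x4, takes a point from camera to tool coordinates, whose origin is the TCP and whose axes are the flange's). Camera axes: x right, y down, z forward; pixel columns grow to the right and rows downward; lengths in m; the calibration is good to about 2 mm. A picture is of the moment at which its call begins: read the wrist's pose just before it. camera_model takes no time and is no camera call.
- env.finish_job(): hands the job in, once; it reports no verdict.
The state is a dict: "t": time; "q": joint angles; "qd": joint speeds; "tau": joint torques, N m; "position": TCP position; "tool_rot": TCP orientation; "ft_force": force on the tool from outside, world axes, zero at the start; "wrist_torque": the same for the moment, N m; "gripper_width": finger opening in m.
Only numpy, scipy, OpenCV 4.12 (cv2) and the standard library are available. Lean on these libraries where they do the work, as an engineer would, in place of code of your own. Each camera call takes 0.05 s, during which the arm holds its last target.

### The job

The upper drawer of the small tool cabinet is locked open. With a fingertip press down the steel thumb pad of the lock-out lever, on the drawer's right-hand side just behind its front, and keep it down while you slide the drawer in past the catch; then let go of the lever and push the drawer gently by its front until it is fully shut. Do not force the drawer against the lock, and leave the tools and bins lying in their places.

Things in the scene. Friction and masses are not known exactly. Their poses are not given: they have to be found in the camera images.
- carcass_front (a point): Point on a grey two-drawer bench-top tool cabinet, 300 deep x 360 wide x 163 high (mm): middle of its carcass's front edge, 135 above the bench. Axes: x from the cabinet's front to its back (the way a drawer shuts), y to the left as you face its front, z up. The lower drawer is shut and not part of the job; the upper one stands open, held by the lever of its right-hand slide.
- drawer_front: Bare aluminium grip strip, 352 wide (y) x 24 high, on the front panel of the open upper drawer: its flat outer face is where to push. Origin: centre of that face, 135 above the bench; axes as carcass_front's. The front's top edge is 12 above the origin, its inner face 28 behind it (+x). Drawer fully shut: origin at x = -28 from carcass_front. Side walls reach 122 above the bench, the foam floor 92.
- thumb_pad: Steel thumb pad of the lock-out lever, over the open drawer's right-hand wall close behind its front. Flat top 36 long (x) x 32 wide; across its rear (+x) end a lip 6 thick, 9 high, for a fingertip to push against. Origin: centre of the flat, 137 above the bench, 58 behind the strip's outer face, 150 right of the drawer's middle. 12 clear between flat and front panel, which stands 10 above it.
- latch (a joint): Spring rocker lever carrying the thumb pad, pivot 85 behind the pad's centre, rad: 0 = up (its hook stands before a keeper on the cabinet and bars the drawer from shutting), 0.13 = pad fully down (11 mm). From 0.075 (pad 6.5 mm down) the hook clears; 8 to 9 mm is a safe depth. 2 N to start, 8 N at 8.5 mm. Springs up when let go, unless the hook rests on the keeper.
- drawer (a joint): How far the upper drawer is pushed in, m: -0.010 to 0 at the start (the hook meets the keeper at 0.003), 0.200 = fully shut on its stop. From 0.003 to about 0.037 the hook is passing over the keeper; beyond that the lever may be let go and springs up. Ball runners: 3 to 5 N to push, stays where left. The thumb pad and all things in the drawer travel with it.
- bin_bolts: Loose open red bin with bolts lying in the drawer, 90 x 110 x 34 high. Origin: centre of its underside.
- bin_nuts: Loose open red bin with nuts lying in the drawer, 90 x 90 x 34 high. Origin: centre of its underside.
- driver_big: Loose screwdriver lying across the drawer, 220 long, black handle 26 thick. Origin: under its middle, on the foam.
- flat_file: Loose flat file with a wooden handle lying across the drawer behind the screwdriver, 250 long, 22 high. Origin: under its middle, on the foam.
- spanner: Loose spanner, 180 long, lying on the bench to the robot's right. Origin: under its middle.
- grease_tin: Loose grease tin, 66 across x 45 high, on the bench to the robot's right. Origin: centre of its underside.
- hammer: Loose hammer, 280 long, lying on the bench to the robot's right. Origin: under its middle.
- oil_bottle: Loose oil bottle, 56 across x 150 high, standing on the bench to the robot's right. Origin: centre of its underside.
- bin_bench: Loose empty red bin, 150 x 100 x 60 high, on the bench to the robot's right. Origin: centre of its underside.
Things that resemble listed ones, but are neither listed nor needed, are in the scene too. Leave any pink or turquoise look-alike of the driver_big alone.

How it is judged:
By the outcome, as a careful person would: the job done as asked, in the order asked, and still so for the second after the job is handed in, with the robot touching nothing.
It also fails if it takes over 48 s, if anything falls off the work surface, if the arm or the gripper's body presses on something with over 40 N, if the wrist force passes 120 N, or if a joint passes its speed limit or range.

## Working session

There is one attempt and no reset: what is moved stays moved. The work goes in short steps, Python scripts to look and compute and a tool call to move; the robot and the scene stay as the last step left them, time stands still between calls to the robot, and variables do not carry over. Pictures are saved under pics/ and viewed, and the job is handed in when it is done.

Besides the shell and the picture viewer there is one more tool, called after "Call:" by a JSON object that holds its "op" and its "data". carry_out: Moves the arm, as the interface text tells. Its arguments: {"type":"object","properties":{"rows":{"type":"array","items":{"type":"number"}}},"required":["rows"]}

```bash
mkdir -p pics
python3 - <<'E'
from bench import env, snapshot, camera_model
import cv2, numpy as np
s=env.sense()
for k,v in s.items(): print(k, np.round(v,4))
print(env.grip_depth)
for n in ["scene","top"]:
    p,d=snapshot(n); cv2.imwrite(f"pics/{n}0.png",p); np.save(f"{n}0.npy",d)
    m=camera_model(n); print(n,np.round(m["mtx"],1).tolist(),np.round(m["cam_to_world"],4).tolist())
E
```

```text
t 0.0
q [-1.3196e+00  3.0050e-01  1.5216e+00 -1.0000e-04  1.3207e+00 -6.6600e-02]
qd [ 0.0018 -0.0003 -0.0005 -0.0006 -0.0004  0.0022]
tau [ 9.00000e-04 -5.31808e+01 -3.52736e+01  7.09000e-02  2.44000e-02
 -1.00000e-04]
position [ 0.1718 -0.5222  0.2049]
tool_rot [-6.000e-04  9.874e-01  1.582e-01 -1.000e-04]
ft_force [-0.7493  0.3811  0.14  ]
wrist_torque [ 0.0326 -0.0286  0.0857]
gripper_width 0.094
0.0188
scene [[607.2, 0.0, 311.6], [0.0, 607.2, 243.9], [0.0, 0.0, 1.0]] [[-0.8476, 0.4127, -0.3335, 1.0998], [0.5304, 0.6426, -0.553, 0.7635], [-0.014, -0.6456, -0.7635, 1.232], [0.0, 0.0, 0.0, 1.0]]
top [[567.5, 0.0, 320.0], [0.0, 567.5, 228.1], [0.0, 0.0, 1.0]] [[-0.0461, -0.9749, 0.2179, 0.3035], [-0.9989, 0.0458, -0.0066, -0.0421], [-0.0035, -0.2179, -0.976, 1.4781], [0.0, 0.0, 0.0, 1.0]]
```

View pics/scene0.png

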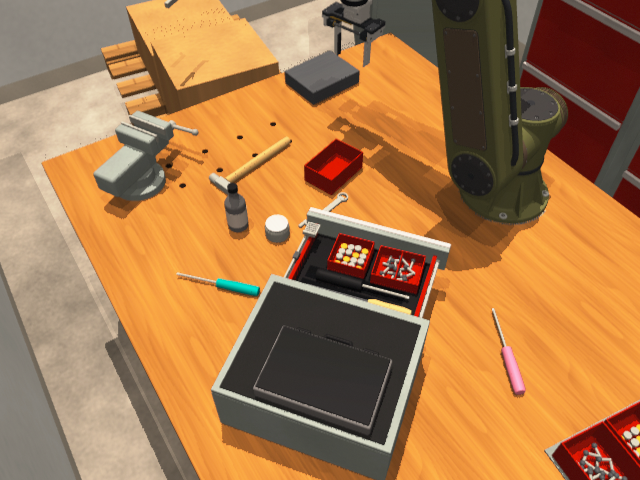

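View pics/top0.png

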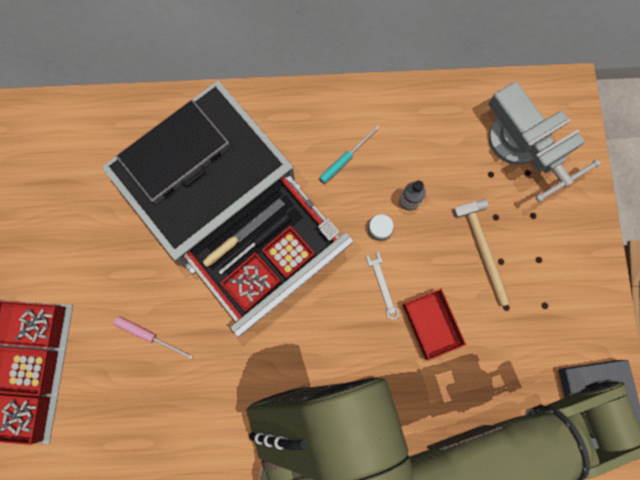

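The top view shows the cabinet (pixels 105–290, 85–255) with its open drawer. The grip strip runs from about (235,330) to (350,240), and the thumb pad is at about (328,229). The teal (350,155) and pink (150,337) screwdrivers are look-alikes. I'll enlarge this area and measure.

```bash
cat > h.py <<'E'
import numpy as np, cv2
from bench import env, snapshot, camera_model
def pix2w(n,u,v,z=None,depth=None):
    m=camera_model(n);K=m["mtx"];T=np.array(m["cam_to_world"])
    r=np.array([(u-K[0][2])/K[0][0],(v-K[1][2])/K[1][1],1.])
    if depth is not None: return T[:3,:3]@(r*depth)+T[:3,3]
    d=T[:3,:3]@r; t=(z-T[2,3])/d[2]; return T[:3,3]+t*d
def cloud(n,d):
    m=camera_model(n);K=np.array(m["mtx"]);T=np.array(m["cam_to_world"])
    v,u=np.mgrid[:480,:640]; P=np.stack([(u-K[0,2])/K[0,0]*d,(v-K[1,2])/K[1,1]*d,d],-1)
    return P@T[:3,:3].T+T[:3,3]
E
python3 - <<'E'
from h import *
p=cv2.imread("pics/top0.png"); c=p[160:350,170:370]; cv2.imwrite("pics/top0c.png",cv2.resize(c,None,fx=3,fy=3,interpolation=cv2.INTER_CUBIC)) if 0 else cv2.imwrite("pics/top0c.png",cv2.resize(c,(600,570),interpolation=cv2.INTER_CUBIC))
d=np.load("top0.npy"); P=cloud("top",d)
for u,v in [(328,229),(300,280),(345,243),(240,325),(285,180),(182,250),(235,200),(310,270),(390,330)]: print(u,v,np.round(P[v,u],4))
p=cv2.imread("pics/scene0.png"); c=p[195:325,250:460]; cv2.imwrite("pics/scene0c.png",cv2.resize(c,(798,494),interpolation=cv2.INTER_CUBIC))
E
```

```text
328 229 [ 0.5998 -0.0703  0.1364]
300 280 [0.4777 0.0018 0.1466]
345 243 [ 0.5611 -0.1089  0.1481]
240 325 [0.3796 0.145  0.1447]
285 180 [0.7321 0.0302 0.1252]
182 250 [0.5601 0.2771 0.1596]
235 200 [0.6755 0.1498 0.1635]
310 270 [ 0.4999 -0.0228  0.1491]
390 330 [ 0.3578 -0.2202 -0.0102]
```

View pics/top0c.png

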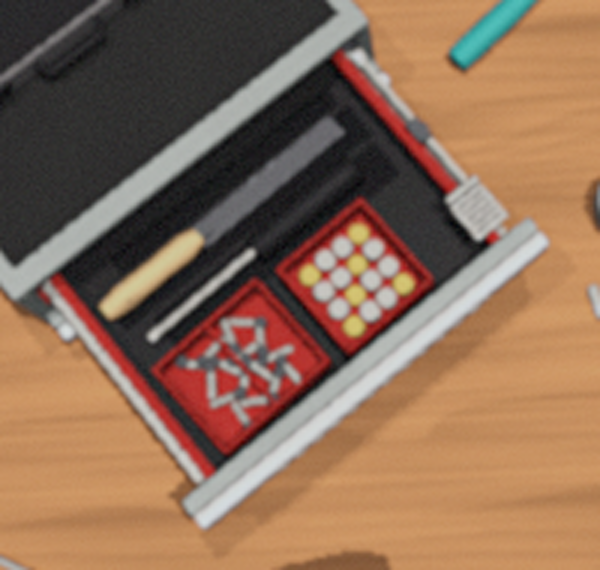

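View pics/scene0c.png

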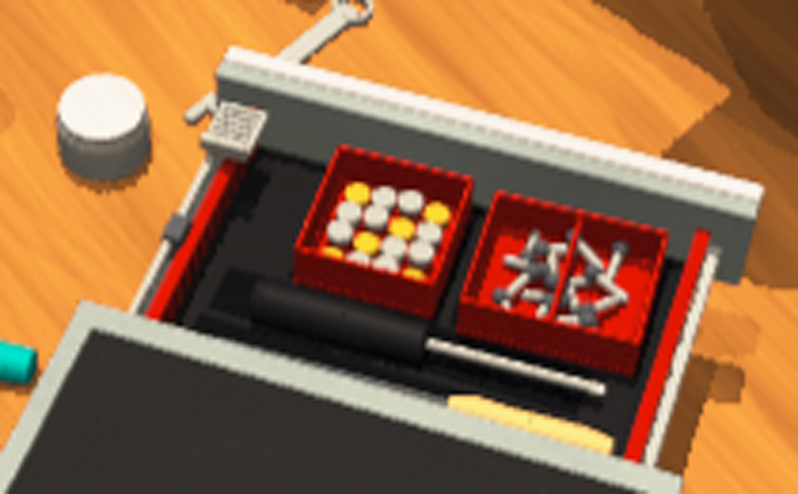

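Run:
```python
from h import *
for n in ["top","scene"]:
    d=np.load(n+"0.npy"); P=cloud(n,d)
    x,y,z=P[...,0],P[...,1],P[...,2]
    ok=(d>0)&(x>0.35)&(y>-0.15)&(y<0.45)
    M=ok&(z>0.152)&(z<0.175)&(x>0.45)
    lab=cv2.connectedComponentsWithStats(M.astype(np.uint8))
    i=1+np.argmax(lab[2][1:,4]); Q=P[lab[1]==i]; print(n,"carcass",len(Q),Q[:,2].mean())
    r=cv2.minAreaRect(Q[:,:2].astype(np.float32)); print(np.round(r[0],4),np.round(r[1],4),r[2]); print(np.round(cv2.boxPoints(r),4).tolist())
    M=ok&(z>0.139)&(z<0.152)
    lab=cv2.connectedComponentsWithStats(M.astype(np.uint8))
    for i in np.argsort(-lab[2][1:,4])[:3]+1:
        Q=P[lab[1]==i]; print("c",lab[2][i],np.round(Q.mean(0),4)); r=cv2.minAreaRect(Q[:,:2].astype(np.float32)); print(np.round(r[0],4),np.round(r[1],4),r[2])
```

```text
top carcass 11200 0.16259967073134698
[0.7645 0.2414] [0.3024 0.3606] 37.28750991821289
[[0.5349000096321106, 0.29319998621940613], [0.7534000277519226, 0.006300000008195639], [0.9940000176429749, 0.18950000405311584], [0.7754999995231628, 0.4763999879360199]]
c [ 231  233  123  104 1781] [0.4676 0.0213 0.1463]
[0.4702 0.0182] [0.0297 0.3522] 37.133331298828125
c [319 219  12  12  51] [ 0.6096 -0.0623  0.1438]
[ 0.608  -0.0648] [0.0172 0.0305] 34.62705612182617
c [329 230   5   6  11] [ 0.5917 -0.0789  0.1414]
[ 0.5917 -0.0794] [0.0124 0.0095] 35.721946716308594
scene carcass 14449 0.16317641237682892
[0.763  0.2431] [0.3053 0.3612] 37.27933883666992
[[0.5321000218391418, 0.29440000653266907], [0.7508999705314636, 0.006899999920278788], [0.9937999844551086, 0.19179999828338623], [0.7749999761581421, 0.47929999232292175]]
c [ 307  207  144   48 1515] [0.469  0.0267 0.1468]
[0.4705 0.0217] [0.038  0.3508] 37.499874114990234
c [211 391 161  60 466] [0.8881 0.3266 0.1456]
[0.8926 0.3208] [0.0053 0.3253] 37.4830436706543
c [302 222  16  15  93] [ 0.6049 -0.0654  0.1429]
[ 0.6005 -0.0672] [0.0393 0.0313] 35.3445930480957
```

Call:
{"op": "carry_out", "data": {"rows": [0, 0, 0, 0, 0, -0.083, 0, 0, 0, 0, 0, 0, -0.083, 0, 0, 0, 0, 0, 0, -0.083, 0, 0, 0, 0, 0, 0, -0.083, 0]}}

```text
t: 0.43
position: [0.1718, -0.5223, 0.2051]
tool_rot: [-0.0, 0.947, 0.321, 0.0]
ft_force: [0.5, -0.1, 0.2]
gripper_width: 0.0707
```

```bash
cat >> h.py <<'E'
from scipy.spatial.transform import Rotation as Rn
def tool():
    s=env.sense(); w,x,y,z=s["tool_rot"]; R=Rn.from_quat([x,y,z,w]).as_matrix()
    return np.array(s["position"]),R,s
TH=np.deg2rad(37.27); E=np.array([np.cos(TH),np.sin(TH),0]); L=np.array([-np.sin(TH),np.cos(TH),0]); FR=np.array([.4588,.0096,.135])
def todr(p): q=np.asarray(p)-FR; return np.array([q@E,q@L,p[2]])
def togo(target):
    p,R,s=tool(); return R.T@(np.asarray(target)-p)
E
python3 - <<'E'
from h import *
p,R,s=tool(); print(p,R[:,0],np.rad2deg(np.arctan2(R[1,0],R[0,0])),R[:,2],s["gripper_width"],s["ft_force"],s["t"])
print("pad to go", togo([.5958,-.0747,.205]))
print(np.round(camera_model("wrist")["mount"],4),np.round(camera_model("wrist")["mtx"],1))
d=np.load("top0.npy"); P=cloud("top",d)
for u,v in [(412,185),(380,225),(436,325)]: print(np.round(P[v,u],3))
E
```

```text
[ 0.17181835 -0.52230097  0.20511469] [7.93709789e-01 6.08296551e-01 2.78099788e-04] 37.466435881187294 [-1.82564600e-04  6.95389486e-04 -9.99999742e-01] 0.07074834857901377 [ 0.46337409 -0.12744513  0.23070044] 0.4333
pad to go [ 6.08792479e-01 -9.73584916e-02  3.48547005e-04]
[[-2.000e-04 -9.631e-01 -2.692e-01  7.770e-02]
 [ 1.000e+00 -2.000e-04 -1.000e-04 -3.000e-04]
 [ 1.000e-04 -2.692e-01  9.631e-01 -1.799e-01]
 [ 0.000e+00  0.000e+00  0.000e+00  1.000e+00]] [[369.8   0.  312.6]
 [  0.  369.8 236. ]
 [  0.    0.    1. ]]
[ 0.709 -0.287  0.11 ]
[ 0.624 -0.207  0.046]
[ 0.365 -0.338  0.   ]
```

Call:
{"op": "carry_out", "data": {"rows": [0.03, -0.0057, 0, 0, 0, 0, 0, 0.03, -0.0057, 0, 0, 0, 0, 0, 0.03, -0.0057, 0, 0, 0, 0, 0, 0.03, -0.0057, 0, 0, 0, 0, 0, 0.03, -0.0057, 0, 0, 0, 0, 0, 0.03, -0.0057, 0, 0, 0, 0, 0, 0.03, -0.0057, 0, 0, 0, 0, 0, 0.03, -0.0057, 0, 0, 0, 0, 0, 0.03, -0.0057, 0, 0, 0, 0, 0, 0.03, -0.0057, 0, 0, 0, 0, 0, 0.03, -0.0057, 0, 0, 0, 0, 0, 0.03, -0.0057, 0, 0, 0, 0, 0, 0.03, -0.0057, 0, 0, 0, 0, 0, 0.03, -0.0057, 0, 0, 0, 0, 0, 0.03, -0.0057, 0, 0, 0, 0, 0, 0.03, -0.0057, 0, 0, 0, 0, 0, 0.03, -0.0057, 0, 0, 0, 0, 0, 0, 0, 0, 0, 0, 0, 0, 0, 0, 0, 0, 0, 0, 0]}}

```text
t: 2.02
position: [0.5196, -0.1357, 0.2049]
tool_rot: [-0.0, 0.947, 0.32, -0.0]
ft_force: [0.2, -0.6, 0.4]
gripper_width: 0.0006
```

```bash
cat >> h.py <<'E'
def wcloud(d,p,R):
    m=camera_model("wrist");K=np.array(m["mtx"]);T=np.array(m["mount"])
    v,u=np.mgrid[:480,:640]; P=np.stack([(u-K[0,2])/K[0,0]*d,(v-K[1,2])/K[1,1]*d,d],-1)
    P=P@T[:3,:3].T+T[:3,3]; return P@R.T+p
E
python3 - <<'E'
from h import *
p,R,s=tool(); im,d=snapshot("wrist"); cv2.imwrite("pics/w1.png",im); np.savez("w1.npz",d=d,p=p,R=R)
im,d2=snapshot("top"); cv2.imwrite("pics/top1.png",im)
print(p,s["t"],s["gripper_width"],s["ft_force"]); print("pad to go", togo([.5958,-.0747,.205]))
E
```

```text
[ 0.51961492 -0.13573979  0.20485344] 2.0167 0.0006361121798100572 [ 0.22305094 -0.617295    0.38622188]
pad to go [ 9.90392396e-02 -3.12663661e-03  9.18511012e-05]
```

View pics/w1.png

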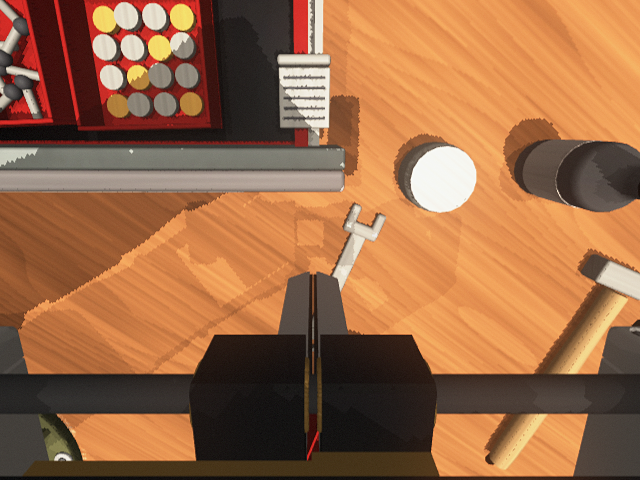

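The wrist view shows the ribbed thumb pad at columns 279–329, with its flat on rows 66–128 and its lip on rows 54–66. The front panel is at rows 147–190. It is the only ribbed pad, and it is on the right-hand wall behind the front, as described.

Run:
```python
from h import *
f=np.load("w1.npz"); d,p,R=f["d"],f["p"],f["R"]; P=wcloud(d,p,R)
T=(P-p)@R
print("col 305 down: row, tool x,y,  z")
for v in list(range(46,152,4))+[160,168,172,176,184,188,190,192,196]: print(v,np.round(T[v,305],4),round(float(P[v,305,2]),4))
print("row 100")
for u in range(270,340,4): print(u,np.round(T[100,u],4),round(float(P[100,u,2]),4))
m=(P[...,2]>.141)&(P[...,2]<.153); m[:130]=0;m[230:]=0
Q=P[m]; r=cv2.minAreaRect(Q[:,:2].astype(np.float32)); print(len(Q),r)
# strip front edge line fit
pts=[]
for u in range(10,335,5):
    vv=np.where((P[130:230,u,2]>.141))[0]
    if len(vv): pts.append(P[130+vv.max(),u,:2])
pts=np.array(pts,np.float32); l=cv2.fitLine(pts,cv2.DIST_HUBER,0,.01,.01).ravel(); print("line",l,np.rad2deg(np.arctan2(l[1],l[0])))
print(np.round(P[150,345-5],4), np.round(P[187,340],4), np.round((P[187,340]-p)@R,4))
```

```text
col 305 down: row, tool x,y,  z
46 [ 0.1309 -0.0052  0.08  ] 0.1247
50 [ 0.1285 -0.0052  0.0794] 0.1254
54 [ 0.1222 -0.0048  0.0586] 0.1462
58 [ 0.1201 -0.0048  0.0585] 0.1462
62 [ 0.1177 -0.0048  0.0572] 0.1476
66 [ 0.1168 -0.005   0.0654] 0.1394
70 [ 0.115  -0.005   0.0678] 0.1369
74 [ 0.1125 -0.005   0.0669] 0.1379
78 [ 0.1104 -0.0051  0.0679] 0.1369
82 [ 0.108  -0.0051  0.0672] 0.1376
86 [ 0.1056 -0.0051  0.0669] 0.1379
90 [ 0.1033 -0.0051  0.0672] 0.1376
94 [ 0.1011 -0.0051  0.0686] 0.1362
98 [ 0.0986 -0.0051  0.0665] 0.1383
102 [ 0.0961 -0.0051  0.0657] 0.1391
106 [ 0.0939 -0.0052  0.0679] 0.1369
110 [ 0.0915 -0.0052  0.0669] 0.1379
114 [ 0.0891 -0.0052  0.0672] 0.1376
118 [ 0.0866 -0.0052  0.0666] 0.1382
122 [ 0.0842 -0.0052  0.0666] 0.1382
126 [ 0.0818 -0.0052  0.0668] 0.138
130 [ 0.0794 -0.0055  0.0806] 0.1242
134 [ 0.0768 -0.0056  0.0822] 0.1226
138 [ 0.0742 -0.0055  0.0801] 0.1247
142 [ 0.0715 -0.0056  0.0811] 0.1238
146 [ 0.069  -0.0055  0.0753] 0.1295
150 [ 0.0672 -0.0051  0.0573] 0.1475
160 [ 0.0611 -0.0051  0.057 ] 0.1478
168 [ 0.056  -0.0052  0.0583] 0.1465
172 [ 0.05
[... 457 characters left out ...]
146  0.067 ] 0.1378
294 [ 0.0975 -0.0121  0.0673] 0.1375
298 [ 0.0974 -0.0095  0.0664] 0.1384
302 [ 0.0975 -0.007   0.0681] 0.1367
306 [ 0.0974 -0.0045  0.0665] 0.1383
310 [ 0.0975 -0.002   0.0682] 0.1366
314 [0.0974 0.0005 0.0664] 0.1384
318 [0.0975 0.0031 0.0677] 0.1371
322 [0.0974 0.0056 0.067 ] 0.1378
326 [ 0.0777 -0.0003 -0.1799] 0.3847
330 [0.1084 0.0167 0.2044] 0.0004
334 [0.1084 0.0206 0.2041] 0.0007
338 [0.1083 0.0244 0.2034] 0.0014
15403 ((0.5066158771514893, -0.028428122401237488), (0.02898460067808628, 0.22635047137737274), 37.25498962402344)
line [ 0.61015815 -0.79227966  0.5017923  -0.04467409] -52.39906
[ 0.5832 -0.1084  0.1461] [ 0.565  -0.1228  0.147 ] [0.044  0.0173 0.0578]
```

Call:
{"op": "carry_out", "data": {"rows": [0.021, -0.001, 0, 0, 0, 0, 0, 0.021, -0.001, 0, 0, 0, 0, 0, 0.021, -0.001, 0, 0, 0, 0, 0, 0.021, -0.001, 0, 0, 0, 0, 0, 0.021, -0.001, 0, 0, 0, 0, 0, 0, 0, 0.015, 0, 0, 0, 0, 0, 0, 0.015, 0, 0, 0, 0, 0, 0, 0.015, 0, 0, 0, 0, 0, 0, 0.015, 0, 0, 0, 0, 0, 0, 0, 0, 0, 0, 0, 0, 0, 0, 0, 0, 0, 0]}}

```text
t: 3.03
position: [0.5994, -0.0701, 0.1454]
tool_rot: [-0.0, 0.948, 0.319, -0.0]
ft_force: [1.4, 0.6, 0.5]
gripper_width: 0.0001
```

Run:
```python
from h import *
p,R,s=tool(); f=np.load("w1.npz"); c=f["p"]+f["R"]@[.099,-.005,.0675]
print(p,s["t"],s["ft_force"],"pad centre",c,"to go",R.T@(c-p))
```

```text
[ 0.59938445 -0.07011862  0.14543254] 3.0333 [1.357213   0.64663265 0.45040733] pad centre [ 0.59519878 -0.07167001  0.13729315] to go [-0.00426707 -0.00128636  0.00814333]
```

Call:
{"op": "carry_out", "data": {"rows": [0, 0, 0.002, 0, 0, 0, 0, 0, 0, 0.002, 0, 0, 0, 0, 0, 0, 0.002, 0, 0, 0, 0, 0, 0, 0.002, 0, 0, 0, 0, 0, 0, 0.001, 0, 0, 0, 0, 0, 0, 0.001, 0, 0, 0, 0, 0, 0, 0, 0, 0, 0, 0, 0, 0, 0, 0, 0, 0, 0]}}

```text
t: 3.7
position: [0.5999, -0.0694, 0.1357]
tool_rot: [0.0, 0.948, 0.319, 0.0]
ft_force: [-2.1, -0.7, 4.6]
gripper_width: 0.0005
```

Call:
{"op": "carry_out", "data": {"rows": [0, 0, 0.001, 0, 0, 0, 0, 0, 0, 0.001, 0, 0, 0, 0, 0, 0, 0.001, 0, 0, 0, 0, 0, 0, 0.001, 0, 0, 0, 0, 0, 0, 0.001, 0, 0, 0, 0, 0, 0, 0.001, 0, 0, 0, 0, 0, 0, 0, 0, 0, 0, 0, 0, 0, 0, 0, 0, 0, 0]}}

```text
t: 4.37
position: [0.6002, -0.0692, 0.1301]
tool_rot: [0.0, 0.948, 0.319, 0.001]
ft_force: [-4.1, -0.3, 8.6]
gripper_width: 0.0003
```

Run:
```python
from h import *
p,R,s=tool(); im,d=snapshot("wrist"); cv2.imwrite("pics/w2.png",im); np.savez("w2.npz",d=d,p=p,R=R)
im2,d2=snapshot("scene"); cv2.imwrite("pics/scene2.png",cv2.resize(im2[195:325,250:460],(798,494),interpolation=cv2.INTER_CUBIC))
print(p,s["t"],s["ft_force"])
f=np.load("w1.npz"); print(((p-f["p"])@f["R"]))
P=wcloud(d,p,R)
for u in (100,200,290):
    vv=[v for v in range(200,470) if .141<P[v,u,2]<.152]
    if vv: print(u,vv[0],vv[-1],np.round((P[vv[0],u]-p)@R,4),np.round((P[vv[-1],u]-p)@R,4))
```

```text
[ 0.60019275 -0.06922344  0.13012208] 4.3667 [-4.08172842 -0.29376019  8.61284074]
[ 0.10445865 -0.00390807  0.07466662]
100 357 372 [-0.0345 -0.1108 -0.0118] [-0.0402 -0.1091 -0.0166]
200 357 359 [-0.0348 -0.059  -0.0114] [-0.0348 -0.0585 -0.0132]
290 267 286 [ 0.0149 -0.0113 -0.0113] [ 0.0089 -0.0109 -0.0203]
```

View pics/w2.png

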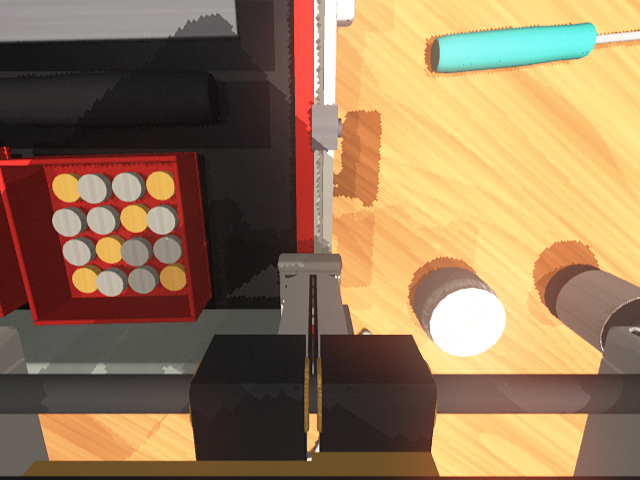

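View pics/scene2.png

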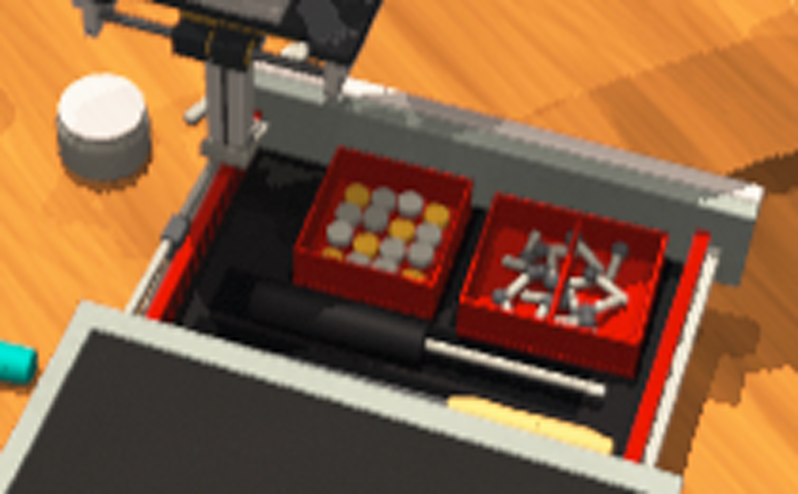

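The finger is on the flat, right in front of the lip (lip at rows 253–275). Bins and tools are undisturbed. Lever force is about 8 N, so I'll press slightly deeper and start the push gently.

Call:
{"op": "carry_out", "data": {"rows": [0, 0, 0.0007, 0, 0, 0, 0, 0, 0, 0, 0, 0, 0, 0, 0.001, 0, 0, 0, 0, 0, 0, 0.0015, 0, 0, 0, 0, 0, 0, 0.0015, 0, 0, 0, 0, 0, 0, 0.0015, 0, 0, 0, 0, 0, 0, 0.0015, 0, 0, 0, 0, 0, 0, 0.0015, 0, 0, 0, 0, 0, 0]}}

```text
t: 5.13
position: [0.607, -0.064, 0.1296]
tool_rot: [0.0, 0.948, 0.319, 0.001]
ft_force: [-3.0, -1.2, 9.8]
gripper_width: 0.0006
```

Run:
```python
from h import *
p,R,s=tool(); f=np.load("w1.npz"); print(((p-f["p"])@f["R"]),p,s["t"],s["ft_force"], "along e",s["ft_force"]@E)
```

```text
[ 0.11303579 -0.00387438  0.07523223] [ 0.60702987 -0.06404504  0.12955086] 5.1333 [-2.99321918 -1.20282336  9.77090332] along e -3.110371806782196
```

Call:
{"op": "carry_out", "data": {"rows": [0.002, 0, 0, 0, 0, 0, 0, 0.002, 0, 0, 0, 0, 0, 0, 0.002, 0, 0, 0, 0, 0, 0, 0.002, 0, 0, 0, 0, 0, 0, 0.002, 0, 0, 0, 0, 0, 0]}}

```text
t: 5.55
position: [0.615, -0.058, 0.1295]
tool_rot: [0.0, 0.948, 0.319, 0.001]
ft_force: [-2.7, -0.5, 9.3]
gripper_width: 0.0001
```

Run:
```python
from h import *
p,R,s=tool(); f=np.load("w1.npz"); print(((p-f["p"])@f["R"]),p,s["t"],s["ft_force"], "along e",s["ft_force"]@E)
im2,d2=snapshot("top"); cv2.imwrite("pics/top3.png",im2); P=cloud("top",d2)
a=cloud("top",np.load("top0.npy"))
im,d=snapshot("wrist"); cv2.imwrite("pics/w3.png",im); Pw=wcloud(d,p,R)
g=np.load("w2.npz"); P2=wcloud(g["d"],g["p"],g["R"])
# left part of front top face
for n,C in (("before",a),("now",P)):
    m=(C[...,2]>.139)&(C[...,2]<.152); q=C-FR; x=q@E; y=q@L
    m&=(abs(x)<.06)&(y>.0)&(y<.17); print(n,m.sum(),np.percentile(x[m],[2,50,98]))
```

```text
[ 0.12305697 -0.00384923  0.07522702] [ 0.61501013 -0.05798367  0.12954953] 5.55 [-2.69549888 -0.53784415  9.26094032] along e -2.470756105294281
before 888 [0.00050435 0.01439854 0.02820099]
now 604 [0.02038022 0.03498585 0.04749278]
```

Call:
{"op": "carry_out", "data": {"rows": [0.0025, 0, 0, 0, 0, 0, 0, 0.003, 0, 0, 0, 0, 0, 0, 0.003, 0, 0, 0, 0, 0, 0, 0.003, 0, 0, 0, 0, 0, 0, 0.003, 0, 0, 0, 0, 0, 0, 0.003, 0, 0, 0, 0, 0, 0, 0.003, 0, 0, 0, 0, 0, 0, 0.003, 0, 0, 0, 0, 0, 0, 0.003, 0, 0, 0, 0, 0, 0, 0.003, 0, 0, 0, 0, 0, 0, 0.003, 0, 0, 0, 0, 0, 0, 0.0025, 0, 0, 0, 0, 0, 0, 0.0015, 0, 0, 0, 0, 0, 0, 0.0005, 0, 0, 0, 0, 0, 0, 0, 0, 0, 0, 0, 0, 0]}}

```text
t: 6.9
position: [0.6446, -0.0355, 0.1296]
tool_rot: [0.0, 0.948, 0.319, 0.001]
ft_force: [-1.1, 0.2, 9.9]
gripper_width: 0.0003
```

Run:
```python
from h import *
p,R,s=tool(); f=np.load("w1.npz"); print(((p-f["p"])@f["R"]),p,s["t"],s["ft_force"], "along e",s["ft_force"]@E)
im2,d2=snapshot("top"); cv2.imwrite("pics/top4.png",im2); P=cloud("top",d2)
m=(P[...,2]>.139)&(P[...,2]<.152); q=P-FR; x=q@E; y=q@L
m&=(x>-.01)&(x<.12)&(y>.0)&(y<.17); print(m.sum(),np.percentile(x[m],[2,50,98]))
im,d=snapshot("wrist"); cv2.imwrite("pics/w4.png",im)
cv2.imwrite("pics/top4c.png",cv2.resize(im2[140:360,150:400],(750,600)))
```

```text
[ 0.16024971 -0.00377064  0.07513501] [ 0.64461928 -0.03547571  0.12961727] 6.9 [-1.1310783   0.21952814  9.89647666] along e -0.7671614999921731
617 [0.05740914 0.07192259 0.08514175]
```

View pics/top4c.png

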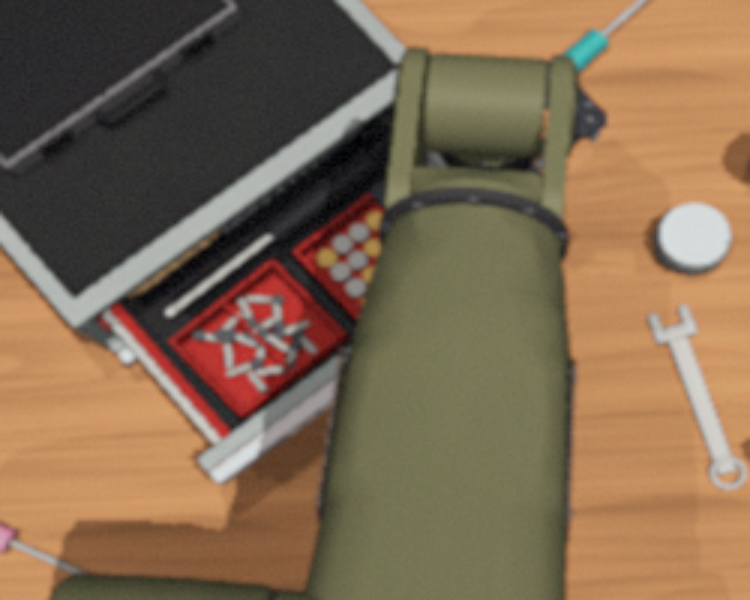

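View pics/w4.png

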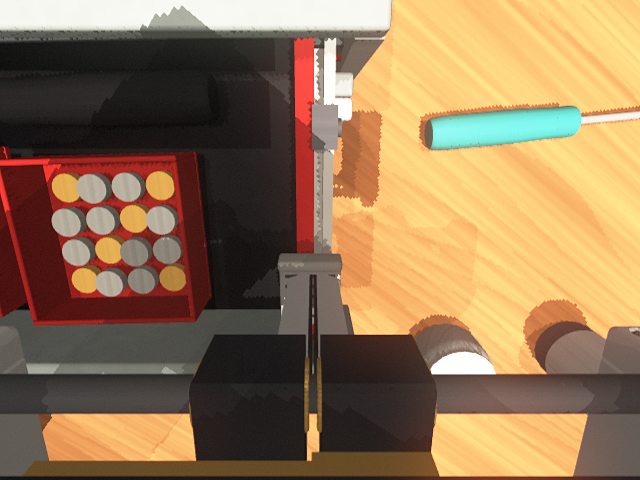

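The drawer has travelled about 57 mm (estimate q ≈ 0.05, well beyond 0.037), with the bins in place. Next I let go of the lever by lifting straight up.

Call:
{"op": "carry_out", "data": {"rows": [0, 0, -0.003, 0, 0, 0, 0, 0, 0, -0.003, 0, 0, 0, 0, 0, 0, -0.003, 0, 0, 0, 0, 0, 0, -0.004, 0, 0, 0, 0, 0, 0, -0.008, 0, 0, 0, 0, 0, 0, -0.012, 0, 0, 0, 0, 0, 0, -0.012, 0, 0, 0, 0, 0, 0, 0, 0, 0, 0, 0]}}

```text
t: 7.67
position: [0.6451, -0.0358, 0.1773]
tool_rot: [0.001, 0.948, 0.319, 0.002]
ft_force: [0.0, -0.1, 1.2]
gripper_width: 0.0008
```

Run:
```python
from h import *
p,R,s=tool(); print(p,s["t"],s["ft_force"],todr(p))
im,d=snapshot("wrist"); cv2.imwrite("pics/w5.png",im); P=wcloud(d,p,R); q=P-FR; x=q@E; y=q@L
m=(P[...,2]>.141)&(P[...,2]<.152)&(x<.1)&(x>.0)&(y<-.01); print(m.sum(), np.percentile(x[m],[1,50,99]))
m=(abs(y+.152)<.012)&(x>.11)&(x<.16)&(P[...,2]>.12)&(P[...,2]<.16)
for a in np.arange(.11,.16,.004):
    k=m&(abs(x-a)<.002); print(round(a,3),k.sum(),np.round(np.median(P[k][:,2]),4) if k.sum() else 0)
```

```text
[ 0.64507006 -0.03576161  0.17727337] 7.6667 [ 0.03561423 -0.08853383  1.24713673] [ 0.12076227 -0.14889824  0.17727337]
6235 [0.05946266 0.07767074 0.08650841]
0.11 8 0.1366
0.114 144 0.1376
0.118 225 0.1377
0.122 210 0.1377
0.126 213 0.1378
0.13 215 0.1376
0.134 99 0.1459
0.138 390 0.1457
0.142 225 0.1289
0.146 123 0.1248
0.15 131 0.1246
0.154 134 0.1244
0.158 136 0.1246
```

View pics/w5.png

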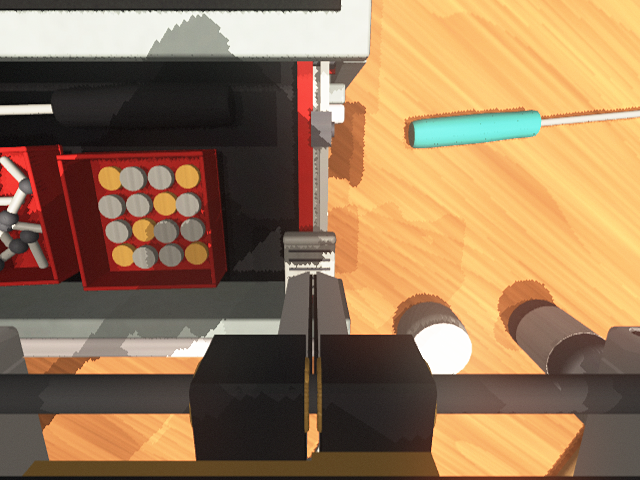

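The lever has sprung up: the pad flat is at 137.7 mm again. Now I move around to the drawer front.

Call:
{"op": "carry_out", "data": {"rows": [-0.013, -0.0186, 0, 0, 0, 0, 0, -0.013, -0.0186, 0, 0, 0, 0, 0, -0.013, -0.0186, 0, 0, 0, 0, 0, -0.013, -0.0186, 0, 0, 0, 0, 0, -0.013, -0.0186, 0, 0, 0, 0, 0, -0.013, -0.0186, 0, 0, 0, 0, 0, -0.013, -0.0186, 0, 0, 0, 0, 0, -0.013, -0.0186, 0, 0, 0, 0, 0, 0, 0, 0, 0, 0, 0, 0, 0, 0, 0.0125, 0, 0, 0, 0, 0, 0, 0.0125, 0, 0, 0, 0, 0, 0, 0.0125, 0, 0, 0, 0, 0, 0, 0.0125, 0, 0, 0, 0, 0, 0, 0, 0, 0, 0, 0]}}

```text
t: 8.88
position: [0.4705, 0.0198, 0.1216]
tool_rot: [-0.001, 0.948, 0.319, -0.002]
ft_force: [-0.1, 0.4, 0.5]
gripper_width: 0.0005
```

Run:
```python
from h import *
p,R,s=tool(); print(p,s["t"],s["ft_force"],todr(p), np.rad2deg(np.arctan2(R[1,0],R[0,0])))
im,d=snapshot("wrist"); cv2.imwrite("pics/w6.png",im); P=wcloud(d,p,R); q=P-FR; x=q@E; y=q@L
m=(P[...,2]>.141)&(P[...,2]<.152)&(x<.1)&(x>.03)&(abs(y)<.12); print(m.sum(), np.percentile(x[m],[1,50,99]))
```

```text
[0.47045489 0.01979703 0.12158482] 8.8833 [-0.06538552  0.41057418  0.48965422] [0.01544988 0.00105683 0.12158482] 37.22375516274165
38371 [0.05756875 0.07260663 0.08587903]
```

View pics/w6.png

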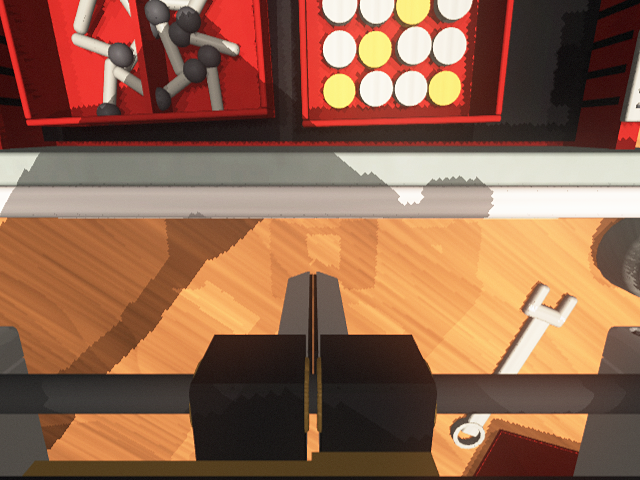

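Call:
{"op": "carry_out", "data": {"rows": [0.004, 0, -0.002, 0, 0, 0, 0, 0.004, 0, -0.002, 0, 0, 0, 0, 0.004, 0, 0, 0, 0, 0, 0, 0.004, 0, 0, 0, 0, 0, 0, 0.004, 0, 0, 0, 0, 0, 0, 0.004, 0, 0, 0, 0, 0, 0, 0.002, 0, 0, 0, 0, 0, 0, 0.002, 0, 0, 0, 0, 0, 0, 0.0015, 0, 0, 0, 0, 0, 0, 0.0015, 0, 0, 0, 0, 0, 0, 0.0015, 0, 0, 0, 0, 0, 0, 0.0015, 0, 0, 0, 0, 0, 0, 0.002, 0, 0, 0, 0, 0, 0, 0.0025, 0, 0, 0, 0, 0, 0, 0.003, 0, 0, 0, 0, 0, 0, 0.003, 0, 0, 0, 0, 0, 0]}}

```text
t: 10.27
position: [0.5068, 0.047, 0.1278]
tool_rot: [-0.0, 0.948, 0.319, -0.0]
ft_force: [-1.8, -1.6, 1.7]
gripper_width: 0.0007
```

Run:
```python
from h import *
p,R,s=tool(); print(p,s["t"],s["ft_force"],todr(p),s["ft_force"]@E)
im,d=snapshot("wrist"); cv2.imwrite("pics/w7.png",im); P=wcloud(d,p,R); q=P-FR; x=q@E; y=q@L
m=(P[...,2]>.141)&(P[...,2]<.152)&(x<.12)&(x>.03)&(abs(y)<.12)&(abs(y)>.03); print(m.sum(), np.percentile(x[m],[1,50,99]))
```

```text
[0.50683216 0.04696131 0.12775539] 10.2667 [-1.792495   -1.55994873  1.70441981] [0.0608485  0.00064486 0.12775539] -2.3711117624661244
23278 [0.07075935 0.08529833 0.09784986]
```

View pics/w7.png

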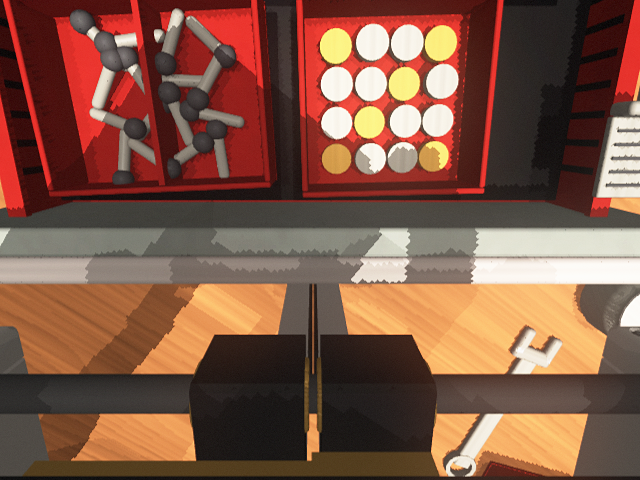

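Call:
{"op": "carry_out", "data": {"rows": [0.0035, 0, 0, 0, 0, 0, 0, 0.0045, 0, 0, 0, 0, 0, 0, 0.0055, 0, 0, 0, 0, 0, 0, 0.0055, 0, 0, 0, 0, 0, 0, 0.0055, 0, 0, 0, 0, 0, 0, 0.0055, 0, 0, 0, 0, 0, 0, 0.0055, 0, 0, 0, 0, 0, 0, 0.0055, 0, 0, 0, 0, 0, 0, 0.0055, 0, 0, 0, 0, 0, 0, 0.0055, 0, 0, 0, 0, 0, 0, 0.0055, 0, 0, 0, 0, 0, 0, 0.0055, 0, 0, 0, 0, 0, 0, 0.0055, 0, 0, 0, 0, 0, 0, 0.0055, 0, 0, 0, 0, 0, 0, 0.0055, 0, 0, 0, 0, 0, 0, 0.0055, 0, 0, 0, 0, 0, 0, 0.0045, 0, 0, 0, 0, 0, 0, 0.0035, 0, 0, 0, 0, 0, 0, 0.003, 0, 0, 0, 0, 0, 0, 0.0025, 0, 0, 0, 0, 0, 0]}}

```text
t: 11.98
position: [0.5853, 0.1066, 0.1277]
tool_rot: [-0.0, 0.948, 0.319, -0.0]
ft_force: [-2.8, -3.3, 1.4]
gripper_width: 0.0003
```

```bash
cat > st.py <<'E'
from h import *
import sys
p,R,s=tool(); print(p,s["t"],s["ft_force"],todr(p),s["ft_force"]@E)
im,d=snapshot("wrist"); cv2.imwrite(f"pics/{sys.argv[1]}.png",im); P=wcloud(d,p,R); q=P-FR; x=q@E; y=q@L
m=(P[...,2]>.143)&(P[...,2]<.151)&(x<.24)&(x>.03)&(abs(y)<.14)&(abs(y)>.03); print(m.sum(), np.percentile(x[m],[1,50,99]))
m=(P[...,2]>.157)&(P[...,2]<.17)&(x>.15)&(abs(y)<.14)
print("carcass",m.sum(), np.percentile(x[m],[.2,1,50]))
E
python3 st.py w8
```

```text
[0.58529542 0.10661877 0.12772019] 11.9833 [-2.80193288 -3.2616285   1.37365603] [0.15941571 0.00060457 0.12772019] -4.204902300673636
27968 [0.16927019 0.18353519 0.19635534]
carcass 90646 [0.16795196 0.23428264 0.25856844]
```

View pics/w8.png

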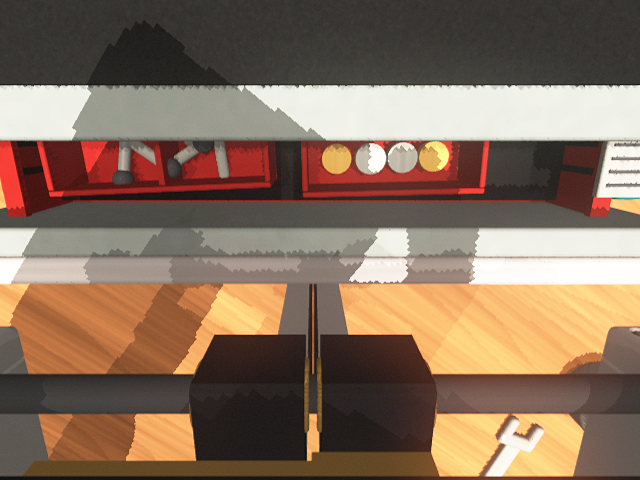

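Call:
{"op": "carry_out", "data": {"rows": [0.0025, 0, 0, 0, 0, 0, 0, 0.0025, 0, 0, 0, 0, 0, 0, 0.0025, 0, 0, 0, 0, 0, 0, 0.0025, 0, 0, 0, 0, 0, 0, 0.0025, 0, 0, 0, 0, 0, 0, 0.0025, 0, 0, 0, 0, 0, 0, 0.0025, 0, 0, 0, 0, 0, 0, 0.0025, 0, 0, 0, 0, 0, 0, 0.0025, 0, 0, 0, 0, 0, 0, 0.0025, 0, 0, 0, 0, 0, 0, 0.0015, 0, 0, 0, 0, 0, 0, 0.001, 0, 0, 0, 0, 0, 0, 0.001, 0, 0, 0, 0, 0, 0]}}

```text
t: 13.12
position: [0.6078, 0.1238, 0.1277]
tool_rot: [-0.0, 0.948, 0.319, -0.0]
ft_force: [-3.6, -0.1, 0.8]
gripper_width: 0.0005
```

```bash
python3 st.py w9
```

```text
[0.60780264 0.12379501 0.1277124 ] 13.1167 [-3.64392925 -0.13264707  0.75836444] [0.18772819 0.00064353 0.1277124 ] -2.9801322116060605
27978 [0.19761657 0.21187991 0.22468106]
carcass 135923 [0.19639603 0.23474899 0.27484665]
```

Call:
{"op": "carry_out", "data": {"rows": [0.001, 0, 0, 0, 0, 0, 0, 0.001, 0, 0, 0, 0, 0, 0, 0.001, 0, 0, 0, 0, 0, 0, 0.001, 0, 0, 0, 0, 0, 0, 0.001, 0, 0, 0, 0, 0, 0]}}

```text
t: 13.58
position: [0.6118, 0.1268, 0.1277]
tool_rot: [-0.0, 0.948, 0.319, -0.0]
ft_force: [-3.2, -1.1, 0.7]
gripper_width: 0.0003
```

Call:
{"op": "carry_out", "data": {"rows": [0.001, 0, 0, 0, 0, 0, 0, 0.0005, 0, 0, 0, 0, 0, 0]}}

```text
t: 13.75
position: [0.613, 0.1277, 0.1277]
tool_rot: [-0.0, 0.948, 0.319, -0.0]
ft_force: [-3.2, -0.2, -0.5]
gripper_width: 0.0004
```

Call:
{"op": "carry_out", "data": {"rows": [0.0007, 0, 0, 0, 0, 0, 0, 0.0007, 0, 0, 0, 0, 0, 0]}}

```text
t: 13.92
position: [0.6141, 0.1285, 0.1277]
tool_rot: [-0.0, 0.948, 0.319, -0.0]
ft_force: [-3.6, 0.4, 0.6]
gripper_width: 0.0006
```

Call:
{"op": "carry_out", "data": {"rows": [0.0006, 0, 0, 0, 0, 0, 0, 0, 0, 0, 0, 0, 0, 0]}}

```text
t: 14.08
position: [0.6147, 0.1289, 0.1277]
tool_rot: [-0.0, 0.948, 0.319, 0.0]
ft_force: [-2.0, 0.0, -0.3]
gripper_width: 0.0005
```

Call:
{"op": "carry_out", "data": {"rows": [0.0006, 0, 0, 0, 0, 0, 0, 0.0006, 0, 0, 0, 0, 0, 0]}}

```text
t: 14.25
position: [0.6155, 0.1295, 0.1278]
tool_rot: [0.0, 0.948, 0.319, -0.0]
ft_force: [-4.0, -0.7, 0.7]
gripper_width: 0.0004
```

```bash
python3 st.py w10
```

```text
[0.61547931 0.1295369  0.12775216] 14.25 [-3.98365361 -0.70270417  0.74776486] [0.19731434 0.00056409 0.12775216] -3.595692197947923
23916 [0.20713049 0.21927177 0.23106249]
carcass 149947 [0.20599243 0.23535653 0.28056629]
```

View pics/w10.png

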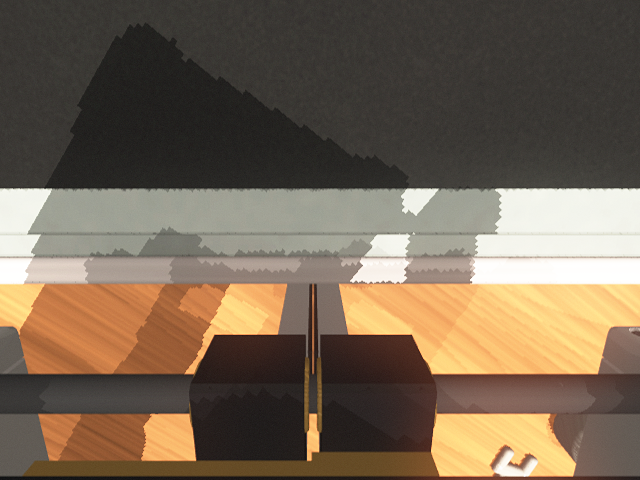

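Almost shut, but there is no rise in force at a stop yet. I'll go on in small steps.

Call:
{"op": "carry_out", "data": {"rows": [0.0007, 0, 0, 0, 0, 0, 0, 0.0007, 0, 0, 0, 0, 0, 0]}}

```text
t: 14.47
position: [0.6157, 0.1297, 0.1277]
tool_rot: [0.0, 0.948, 0.319, -0.002]
ft_force: [-16.5, -9.2, 7.4]
gripper_width: 0.0003
```

Call:
{"op": "carry_out", "data": {"rows": [0.0006, 0, 0, 0, 0, 0, 0, 0, 0, 0, 0, 0, 0, 0]}}

```text
t: 14.63
position: [0.6157, 0.1297, 0.1277]
tool_rot: [0.0, 0.948, 0.319, -0.002]
ft_force: [-18.0, -8.3, 7.5]
gripper_width: 0.0006
```

Call:
{"op": "carry_out", "data": {"rows": [0.0006, 0, 0, 0, 0, 0, 0, 0, 0, 0, 0, 0, 0, 0]}}

```text
t: 14.8
position: [0.6157, 0.1297, 0.1277]
tool_rot: [0.0, 0.948, 0.319, -0.003]
ft_force: [-21.9, -11.8, 9.9]
gripper_width: 0.0006
```

The force rose to about 20 N without any more motion, so the drawer is on its stop. I'll back off and check.

Call:
{"op": "carry_out", "data": {"rows": [-0.001, 0, 0, 0, 0, 0, 0, -0.001, 0, 0, 0, 0, 0, 0, -0.002, 0, 0, 0, 0, 0, 0, -0.005, 0, 0, 0, 0, 0, 0, -0.01, 0, 0, 0, 0, 0, 0, -0.02, 0, 0, 0, 0, 0, 0, -0.03, 0, -0.01, 0, 0, 0, 0, -0.03, 0, -0.02, 0, 0, 0, 0, -0.03, 0, -0.02, 0, 0, 0, 0, 0, 0, 0, 0, 0, 0, 0]}}

```text
t: 15.63
position: [0.5136, 0.051, 0.1817]
tool_rot: [0.001, 0.948, 0.319, 0.003]
ft_force: [0.7, 0.1, 1.5]
gripper_width: 0.0001
```

```bash
python3 st.py w11
python3 - <<'E'
from h import *
im,d=snapshot("scene"); cv2.imwrite("pics/scene5.png",im)
im,d=snapshot("top"); cv2.imwrite("pics/top5.png",im)
E
```

```text
[0.51361703 0.05101944 0.18173827] 15.6333 [0.65269036 0.06939387 1.524247  ] [ 0.06870532 -0.00023444  0.18173827] 0.5614278688473274
6652 [0.20566925 0.20866389 0.21212311]Traceback (most recent call last):
  File "st.py", line 7, in <module>
    print("carcass",m.sum(), np.percentile(x[m],[.2,1,50]))
                             ~~~~~~~~~~~~~^^^^^^^^^^^^^^^^
    return _quantile_unchecked(
        a, q, axis, out, overwrite_input, method, keepdims, weights)
    return _ureduce(a,
                    func=_quantile_ureduce_func,
    ...<5 lines>...
                    overwrite_input=overwrite_input,
                    method=method)
    r = func(a, **kwargs)
    result = _quantile(arr,
                       quantiles=q,
    ...<2 lines>...
                       out=out,
                       weights=wgt)
    slices_having_nans = np.isnan(arr[-1, ...])
                                  ~~~^^^^^^^^^
IndexError: index -1 is out of bounds for axis 0 with size 0
```

View pics/w11.png

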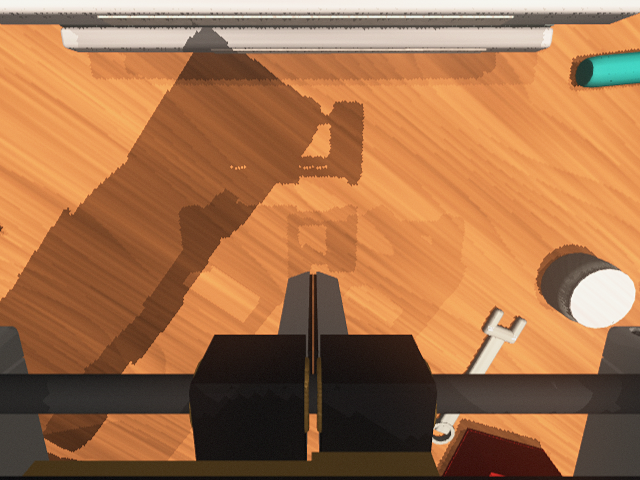

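View pics/scene5.png

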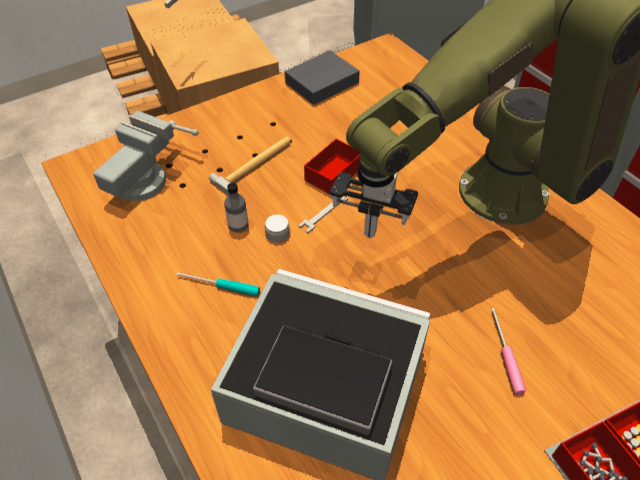

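View pics/top5.png

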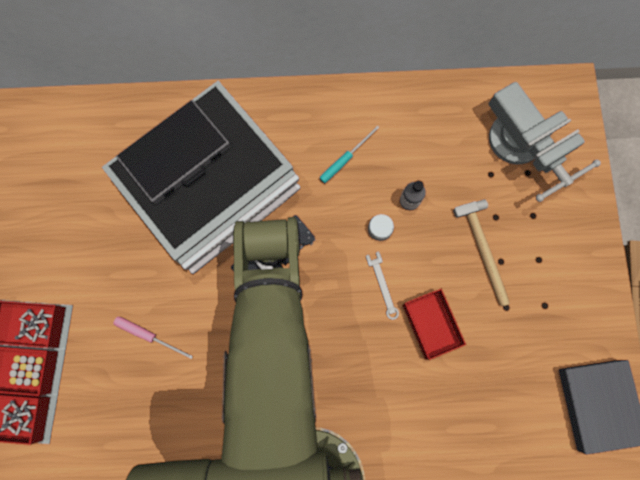

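The drawer is shut: its strip face is 0.206 m from its start, about 28 mm ahead of the carcass front. It did not rebound after I backed off. The arm is clear and the bench items are where they were.

```bash
python3 -c "
from bench import env
print(env.finish_job()); print(env.sense()['t'])"
```

```text
the job is handed in; nothing more can be done
None
the job is handed in; nothing more can be done
```

The upper drawer is fully shut and I handed the job in at about 16 s of the 48 s allowed.

**What I did:** With the fingers shut I pressed the thumb pad, with the tip about 7.5 mm below first contact (about 9 N). I held it there while the drawer slid in 57 mm, which is past the catch. I then lifted straight up to let go and pushed the drawer by the middle of its front strip until it met its stop.

**Last checks:**
- **Lever:** after release the pad flat read 137.7 mm above the bench, so the lever had sprung back up.
- **Forces:** along the drawer, the push stayed at about 2 to 4 N until the drawer met its stop. The force on the tool then rose to about 27 N in all, with no more motion. That is more than "gently" needed, because I made two more small moves to confirm the stop.
- **Shut position:** the strip face ended about 28 mm ahead of the carcass front, as specified for shut, and it stayed there when I backed off.
- **Other items:** the bins showed no shift while they were in view. The inside of the shut drawer cannot be seen, so I could not check the tools and bins at the end. The things on the bench and the look-alike screwdrivers are where they were in the first pictures.

**What disagreed or failed:**
- While the lever was being pressed there was about 3.5 N of sideways force. By the top camera the drawer may have crept in 1 to 2 mm before I began to push.
- One line of my last check script failed because the carcass top was out of the wrist camera's view. I used the earlier carcass measurement instead.

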